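# Tally the jars on the mat

## Task

Count the round lidded jars that stand on the grey felt mat (not the square boxes, and not jars beside the mat), and enter that number on the desk counter: with a fingertip, gently flick the lobes of its star wheel round, clockwise seen from above, by one click for each such jar, and never a click too many. Do not grip the wheel, and leave the jars, boxes and mug where they stand.

Things in the scene. Friction and masses are not known exactly. Their poses are not given: they have to be found in the camera images.
- counter: desk counter fixed to the table: a grey 100 x 100 mm housing 30 mm high; origin at the centre of its underside, z up. A steel index pointer sticks out of its -x side, to 89 mm from the centre. The star wheel turns above it about the vertical axis through the origin
- wheel_centre (a point): centre of the star wheel, on its axis, at half its thickness (50 mm above the table). The bare aluminium wheel has a hub of 26 mm radius and six equal lobes 60 degrees apart, each a straight arm 10 mm wide with a rounded 12 mm wide end, reaching 60 mm from the axis; hub and lobes span 40 to 60 mm above the table, with a 10 mm open gap below them over the housing. Between the ends of neighbouring lobes 42 mm is free
- tally (a joint): angle of the star wheel (rad), 0 at the start, growing clockwise as seen from above. It rests in a notch at every 60 degrees (1.047 rad = one click), and at 0 one lobe, with a small dark stud on top, lies over the index pointer (along the counter's -x). Pushed more than half a click on, it springs by itself into the next notch and comes to rest; let go before that it springs back. It takes about 2 N at a lobe's end to push. A stop prevents turning back beyond 0
- stud_lobe_tip (a point): point at the end of the studded lobe, 54 mm from the wheel's axis, at half the wheel's thickness; turns with the wheel. The dark stud, 9 mm across and 6 mm high, stands on top of this lobe
- mat: flat grey felt mat, 300 mm along its x by 160 mm along its y, 1 mm thick, fixed; origin at its centre. Things off the mat stand beyond its -y edge
- jar_a_mid (a point): lidded round terracotta jar, 60 mm across, 70 mm tall, upright. This point is at its centre, 35 mm above the table. It stands either wholly on the mat (counts) or wholly on the bare table beside it (does not count)
- jar_b_mid (a point): lidded round terracotta jar, 60 mm across, 70 mm tall, upright. This point is at its centre, 35 mm above the table. It stands either wholly on the mat (counts) or wholly on the bare table beside it (does not count)
- jar_c_mid (a point): lidded round terracotta jar, 60 mm across, 70 mm tall, upright. This point is at its centre, 35 mm above the table. It stands either wholly on the mat (counts) or wholly on the bare table beside it (does not count). This one is always on the mat
- box_a_mid (a point): square cardboard card box, 53 mm wide, 65 mm tall. This point is at its centre. May stand on the mat or beside it; never counts
- box_b_mid (a point): square cardboard card box, 53 mm wide, 65 mm tall. This point is at its centre. May stand on the mat or beside it; never counts
- mug_rim (a point): centre of the mouth of a white mug, 68 mm across, 70 mm tall, that stands 150 mm or more beyond the counter's centre
There are look-alikes about, which are no part of the job. Of the things that look like the counter, the largest one is meant.

How it is judged:
At the end, for the whole second after the job is handed in: the star wheel rests, within 0.2 rad, exactly as many 60-degree clicks clockwise of its start as there are round jars on the mat (1, 2 or 3) (((y of each of jar_a_mid, jar_b_mid in the frame of mat above -0.08 m and value of joint tally between 2.9416 and 3.3416 rad) or (y of jar_a_mid in the frame of mat above -0.08 m and not (y of jar_b_mid in the frame of mat above -0.08 m) and value of joint tally between 1.8944 and 2.2944 rad) or (not (y of jar_a_mid in the frame of mat above -0.08 m) and y of jar_b_mid in the frame of mat above -0.08 m and value of joint tally between 1.8944 and 2.2944 rad) or (not (y of jar_a_mid in the frame of mat above -0.08 m) and not (y of jar_b_mid in the frame of mat above -0.08 m) and value of joint tally between 0.8472 and 1.2472 rad)) and velocity of joint tally between -0.1 and 0.1 rad/s); the robot touches nothing.
It fails at once if the wheel is driven past the right number of clicks (more than 0.6 click beyond it) ((y of each of jar_a_mid, jar_b_mid in the frame of mat above -0.08 m and value of joint tally above 3.7699 rad) or ((not (y of jar_a_mid in the frame of mat above -0.08 m) or not (y of jar_b_mid in the frame of mat above -0.08 m)) and value of joint tally above 2.7227 rad) or (not (y of jar_a_mid in the frame of mat above -0.08 m) and not (y of jar_b_mid in the frame of mat above -0.08 m) and value of joint tally above 1.6755 rad)).
It fails at once if the wheel is gripped or forced (fingers press it with more than 15 N) (contact force between the fingers and tally above 15 N).
It fails at once if the wheel is turned by another part of the arm than the fingers (contact force between the arm and tally above 0.5 N and contact force between the fingers and tally below 0.01 N).
It fails at once if a jar, box or the mug is moved or lifted by more than 15 mm (distance of any of jar_a_mid, jar_b_mid, jar_c_mid, box_a_mid, box_b_mid, mug_rim from where it was at the start of the episode above 0.015 m).
It also fails if it takes over 51 s, if anything falls off the work surface, if the arm or the gripper's body presses on something with over 40 N, if the wrist force passes 120 N, or if a joint passes its speed limit or range.

## Robot

A 7-joint arm with a two-finger parallel gripper is mounted at the origin on the work surface. World frame = base frame: x ahead of the robot, y to its left, z up, the work surface at z = 0. Lengths are in m, angles in rad, forces in N, time in s.
With the tool pointing down it reaches from about 0.425 to 0.875 m from the base axis. Payload 8.4 kg.
Tool frame: the origin (TCP) lies between the finger pads; the fingertips stand 17 mm ahead of it and the grasp point (between the pads) lies 2 mm behind it (bot.tips_ahead is the distance from the TCP to the fingertips, in m); z points along the fingers, y is the direction in which the jaws open and shut (so a half turn about z gives the same grasp; the last joint's range is limited). The gripper opens to 85 mm and grips with 20 to 120 N. Pads are 22 mm wide; open, the fingers measure 114 mm over their backs; the gripper's body (76 mm by 85 mm) begins 54 mm behind the grasp point. The pads swing forward as they close: fully open they stand 13 mm farther back than shut.
Start: joints at [-1.327, 0.333, 0.04, 1.465, -0.013, 1.343, -0.059], TCP at [0.218, 0.612, 0.22] pointing down, gripper open.
Joint ranges: [-2.58, 2.58], [-0.38, 2.09], [-1.3, 1.39], [0.25, 2.4], [-1.5, 4.64], [0.08, 2.09], [-2.65, 2.65]. Speed limits (rad/s): [2.22, 2.22, 2.79, 2.79, 3.14, 3.14, 3.14].

## Interface

Orientations are given as a unit quaternion [x, y, z, w].
In Python, from cell import bot gives the robot as it stands.
- The arm moves only by the shell command python3 -m handwheel 'ROWS'. ROWS is JSON, a list of rows, each an object with "grip": the opening in per cent of the stroke, from 0 (shut) to 100 (fully open); "linear": the shift along the tool's x, y, z in m, a list of three; "yaw": the turn about the tool's z in units of 10 degrees (1.0 is 10 degrees). In form: [{"grip": grip, "linear": [dx, dy, dz], "yaw": yaw}, ...]. A call has 1 to 10 rows; each row is the pose to reach, as a shift and turn from the pose commanded when the call began, along the tool's axes at that moment; what a row does not reach only later rows make up. A row lasts 1/8 s, in which the tool goes at most 62.5 mm and 10.7 degrees, less where a joint would pass 70% of its speed; a pose out of reach is approached as far as the arm can. A call with a gripper value outside its range is refused whole. The fingers move at their own pace and stop on an object; the grip force is fixed at half the most. Time passes only in rows, so rows that repeat a pose let the fingers close. It gives the time, the measured TCP pose, the force and the opening at its end, in the units of the state.
- bot.get_obs(): the state, without advancing time (a new reading comes with each control period).
- bot.snapshot(name): name is "scene" or "top"; returns (picture, depth): 400x640x3 uint8, red, green, blue; 400x640 float32, m along the optical axis (not along the pixel's ray), 0 where there is no reading.
- bot.get_calibration(name): a dict with "camera_matrix" (3x3 intrinsics, pixels), "origin" and "rotation" of the camera in the world. Camera axes: x right, y down, z forward; pixel columns grow to the right and rows downward; lengths in m; the calibration is good to about 2 mm. A picture is of the moment at which its call begins. get_calibration takes no time and is no camera call.
- bot.close_job(): hands the job in, once; it reports no verdict.
The state is a dict: "t": time; "qpos": joint angles; "qd": joint speeds; "joint_efforts": joint torques, N m; "ee_pos": TCP position; "eef_rot": TCP orientation; "contact_force": force on the tool from outside, world axes, zero at the start; "torque": the same for the moment, N m; "grip_width": finger opening in m.
Only numpy, scipy, OpenCV 4.12 (cv2) and the standard library are available. Lean on these libraries where they do the work, as an engineer would, in place of code of your own. Each camera call takes 0.05 s, during which the arm holds its last target. There are 200 camera calls.

## Working session

There is one attempt and no reset: what is moved stays moved. The work goes in short steps, Python scripts to look and compute and a shell command to move; the robot and the scene stay as the last step left them, time stands still between calls to the robot, and variables do not carry over. Pictures are saved under pics/ and viewed, about 8 in all and at most 12, crops included, and the job is handed in when it is done.

```bash
mkdir -p pics; cat > h.py <<'E'
import numpy as np,cv2
from cell import bot
def snap(n,f):
    p,d=bot.snapshot(n); cv2.imwrite(f'pics/{f}.png',p[:,:,::-1]); np.save(f'pics/{f}.npy',d); return p,d
def pix2w(n,u,v,z=None,d=None):
    c=bot.get_calibration(n);K=np.array(c['camera_matrix']);R=np.array(c['rotation']);o=np.array(c['origin'])
    r=R@np.linalg.solve(K,[u,v,1.]); return o+r*(((z-o[2])/r[2]) if z is not None else d)
E
python3 - <<'E'
from h import *
for n in('top','scene'):
    snap(n,n+'0'); c=bot.get_calibration(n); print(c)
print(bot.get_obs())
E
```

```text
{'camera_matrix': array([[381.76898536,   0.        , 321.13185774],
       [  0.        , 381.76898536, 193.20180091],
       [  0.        ,   0.        ,   1.        ]]), 'origin': array([ 0.46850413, -0.17270198,  0.98737761]), 'rotation': array([ 0.70727909, -0.70413948,  0.04010211, -0.04832908])}
{'camera_matrix': array([[474.65697147,   0.        , 313.45912085],
       [  0.        , 474.65697147, 204.56716283],
       [  0.        ,   0.        ,   1.        ]]), 'origin': array([1.53094894, 0.27538274, 0.83390086]), 'rotation': array([ 0.48343643,  0.7465242 , -0.38700423, -0.24334862])}
{'t': 0.1, 'qpos': array([-1.32722105,  0.33382684,  0.03988802,  1.46615275, -0.01337841,
        1.34328074, -0.05852064]), 'qd': array([ 3.67276966e-04, -1.58094507e-03, -1.23654268e-03, -1.27231322e-03,
        5.04762065e-04, -3.90399551e-05,  4.13818223e-04]), 'joint_efforts': array([ 4.69557534e-03, -6.60026264e+01,  1.37081444e+00, -4.06470966e+01,
        1.71023305e-02,  9.27686866e-03, -2.82013900e-05]), 'ee_pos': array([0.21836914, 0.6117899 , 0.2193338 ]), 'eef_rot': array([ 1.70571888e-01,  9.85344985e-01, -6.98400337e-04, -6.04240201e-05]), 'contact_force': array([ 0.68066205, -0.17617921, -0.72185811]), 'torque': array([ 0.00777017,  0.00881681, -0.0084802 ]), 'grip_width': 0.08568225051441954}
```

View pics/top0.png

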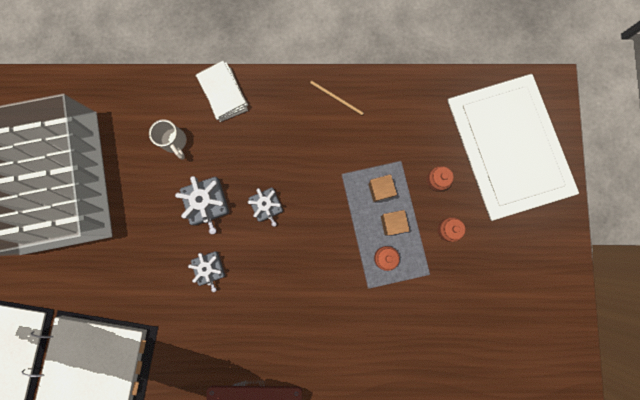

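View pics/scene0.png

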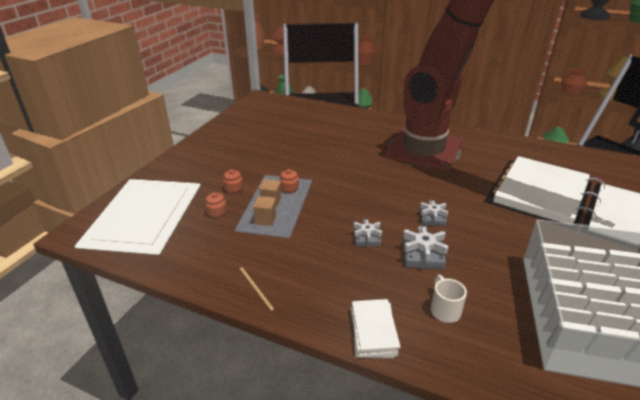

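The top picture shows one round jar on the mat at (387,258), with the boxes at (383,187) and (396,222). Jars at (441,178) and (453,229) stand on bare table, so the count is 1. Three things look like the counter: (200,200), (265,205) and (205,268). The one at (200,200) is clearly the largest, so I'll confirm it in an enlarged crop.

```bash
sed -i "s/R=np.array(c\['rotation'\])/R=Rotation.from_quat(c['rotation']).as_matrix()/; 1i from scipy.spatial.transform import Rotation" h.py
python3 - <<'E'
from h import *
a=cv2.imread('pics/top0.png')
c1=cv2.resize(a[110:300,140:300],None,fx=3,fy=3,interpolation=cv2.INTER_CUBIC)
cv2.imwrite('pics/c1.png',c1)
d=np.load('pics/top0.npy')
for u,v in[(200,200),(265,205),(205,268),(387,258),(441,178),(453,229),(383,187),(396,222),(165,135)]:
    print(u,v,pix2w('top',u,v,d=d[v,u]).round(3))
# wheel-height pixels around main candidate
P=[];
for v in range(160,245):
  for u in range(165,245):
    p=pix2w('top',u,v,d=d[v,u])
    if .052<p[2]<.075:P.append((*p,u,v))
P=np.array(P);print(len(P),P.mean(0).round(3),P.min(0).round(3),P.max(0).round(3))
E
```

```text
200 200 [0.567 0.135 0.061]
265 205 [ 0.557 -0.022  0.046]
205 268 [0.402 0.121 0.043]
387 258 [ 0.43  -0.319  0.069]
441 178 [ 0.623 -0.454  0.064]
453 229 [ 0.499 -0.478  0.065]
383 187 [ 0.601 -0.313  0.063]
396 222 [ 0.515 -0.342  0.064]
165 135 [0.747 0.255 0.004]Traceback (most recent call last):
  File "<stdin>", line 12, in <module>
  File "h.py", line 7, in pix2w
    c=bot.get_calibration(n);K=np.array(c['camera_matrix']);R=Rotation.from_quat(c['rotation']).as_matrix();o=np.array(c['origin'])
ValueError: time passes only in moves, steps and waits
```

View pics/c1.png

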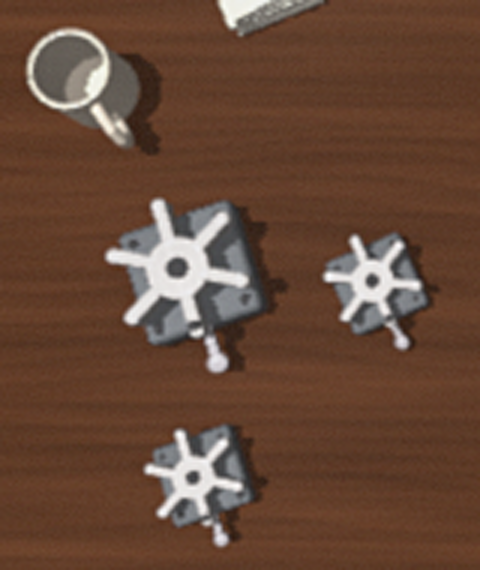

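The crop confirms it: the centre wheel (177,267 in the crop) is clearly the largest, and its studded lobe points down-right over the pointer. Next I'll get the exact geometry.

```bash
python3 - <<'E'
from h import *
d=np.load('pics/top0.npy');c=bot.get_calibration('top')
K=np.array(c['camera_matrix']);R=Rotation.from_quat(c['rotation']).as_matrix();o=np.array(c['origin'])
v,u=np.mgrid[165:240,170:240];D=d[v,u]
W=o+(np.stack([(u-K[0,2])/K[0,0]*D,(v-K[1,2])/K[1,1]*D,D],-1))@R.T
m=(W[...,2]>.05)&(W[...,2]<.075);P=W[m];print(m.sum(),P.mean(0).round(4),np.median(P[:,2]))
ctr=pix2w('top',140+177/3,110+267/3,z=.06);print('ctr',ctr.round(4))
for a,b in[(158,207),(222,220),(244,282),(197,330),(132,320),(112,256)]:
    p=pix2w('top',140+a/3,110+b/3,z=.06)-ctr;print(p[:2].round(4),np.hypot(*p[:2]).round(4),np.degrees(np.arctan2(p[1],p[0])).round(1))
pt=pix2w('top',140+217/3,110+363/3,z=.03)-ctr;print('ptr',np.degrees(np.arctan2(pt[1],pt[0])),np.hypot(*pt[:2]))
s=bot.get_obs();print(Rotation.from_quat(s['eef_rot']).as_matrix().round(3))
E
```

```text
754 [0.5688 0.1366 0.0597] 0.059959133623796956
ctr [0.5697 0.1379 0.06  ]
[0.0496 0.0179] 0.0528 19.9
[ 0.039  -0.0353] 0.0526 -42.2
[-0.0121 -0.0554] 0.0567 -102.3
[-0.0514 -0.0186] 0.0546 -160.1
[-0.0435  0.0348] 0.0557 141.4
[0.0089 0.0539] 0.0546 80.7
ptr -160.64622782561048 0.08183216539352911
[[-0.942  0.336 -0.   ]
 [ 0.336  0.942 -0.001]
 [-0.    -0.001 -1.   ]]
```

The wheel centre is at about (0.5685, 0.137) and the lobes at 20°, 80°, 140° and so on. With the fingers shut, I'll enter the gap at 110° (r 57 mm) and push the 80° lobe clockwise along an arc. First I go above the gap, staying raised on the way.

```bash
python3 -m handwheel '[{"grip":0,"linear":[0,0,-0.05],"yaw":0},{"grip":0,"linear":[-0.09,-0.057,-0.05],"yaw":-1},{"grip":0,"linear":[-0.18,-0.114,-0.05],"yaw":-2},{"grip":0,"linear":[-0.27,-0.171,-0.05],"yaw":-3},{"grip":0,"linear":[-0.36,-0.228,-0.05],"yaw":-4},{"grip":0,"linear":[-0.453,-0.286,-0.05],"yaw":-4},{"grip":0,"linear":[-0.453,-0.286,-0.05],"yaw":-4},{"grip":0,"linear":[-0.453,-0.286,-0.05],"yaw":-4},{"grip":0,"linear":[-0.453,-0.286,-0.05],"yaw":-4},{"grip":0,"linear":[-0.453,-0.286,-0.05],"yaw":-4}]'
python3 - <<'E'
from h import *
s=bot.get_obs();M=Rotation.from_quat(s['eef_rot']).as_matrix();p=s['ee_pos']
print(s['t'],p,s['contact_force'],s['grip_width'],np.degrees(np.arctan2(M[1,1],M[0,1])),s['qpos'])
t=np.array([.5685-.057*np.sin(np.radians(20)),.137+.057*np.cos(np.radians(20)),p[2]]);print((M.T@(t-p)).round(4), bot.tips_ahead)
E
```

```text
t: 1.35
ee_pos: [0.5505, 0.1869, 0.27]
eef_rot: [-0.175, 0.985, -0.0, -0.0]
contact_force: [0.2, 1.1, -0.2]
grip_width: 0.0004
1.35 [0.55049803 0.18690182 0.26996599] [ 0.2343062   1.0928429  -0.21297673] 0.00039000202061050123 110.15282777362047 [-0.69113837  0.17139316  0.33068856  1.57663476 -0.05521513  1.40316286
  1.56680727]
[ 0.0001  0.004  -0.    ] 0.017
```

```bash
python3 -m handwheel '[{"grip":0,"linear":[0,0.004,0.05],"yaw":0},{"grip":0,"linear":[0,0.004,0.1],"yaw":0},{"grip":0,"linear":[0,0.004,0.14],"yaw":0},{"grip":0,"linear":[0,0.004,0.18],"yaw":0},{"grip":0,"linear":[0,0.004,0.18],"yaw":0}]'
python3 - <<'E'
from h import *
p,_=snap('scene','s1');q,_=snap('top','t1')
a=cv2.resize(p[170:290,370:490],(400,400),interpolation=3);b=cv2.resize(q[150:250,150:250],(400,400),interpolation=3)
cv2.imwrite('pics/s1c.png',np.hstack([a,b])[:,:,::-1])
E
```

```text
t: 1.98
ee_pos: [0.5452, 0.1933, 0.0872]
eef_rot: [-0.177, 0.984, -0.001, -0.003]
contact_force: [-0.4, 0.0, 1.5]
grip_width: 0.0003
```

View pics/s1c.png

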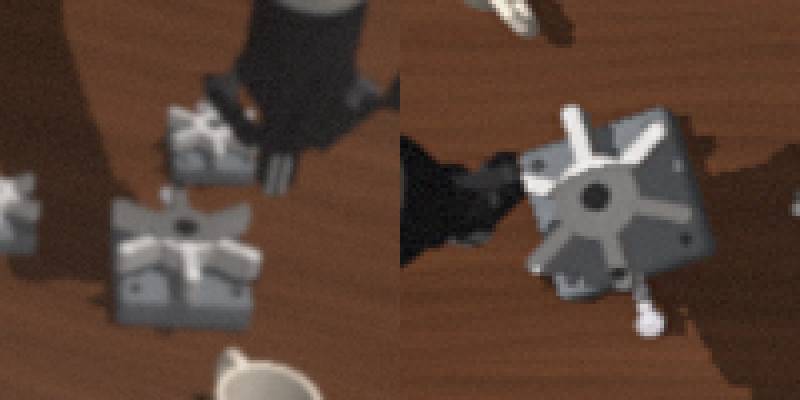

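The fingertips (left panel 280,175; right panel about 500,185) hang beside the gap between the upper-left lobe (80°) and the lower-left one (140°). I'll descend slowly and check the settled pose.

```bash
python3 -m handwheel '[{"grip":0,"linear":[0,0,0.0],"yaw":0},{"grip":0,"linear":[0,0,0.009],"yaw":0},{"grip":0,"linear":[0,0,0.018],"yaw":0},{"grip":0,"linear":[0,0,0.026],"yaw":0},{"grip":0,"linear":[0,0,0.026],"yaw":0},{"grip":0,"linear":[0,0,0.026],"yaw":0}]'
python3 - <<'E'
from h import *
s=bot.get_obs();M=Rotation.from_quat(s['eef_rot']).as_matrix();p=s['ee_pos'];c=np.array([.5685,.137])
r=p[:2]-c;print(p,np.hypot(*r),np.degrees(np.arctan2(r[1],r[0])),np.degrees(np.arctan2(M[1,1],M[0,1])),s['contact_force'])
for th in(105,100,95,90,85,80,75,70,60,50):
    a=np.radians(th);t=np.array([*(c+.056*np.array([np.cos(a),np.sin(a)])),p[2]]);print(th,(M.T@(t-p)).round(4),(110-th)/10)
E
```

```text
t: 2.82
ee_pos: [0.5477, 0.1942, 0.0642]
eef_rot: [-0.177, 0.984, -0.0, -0.0]
contact_force: [0.7, -0.2, 0.4]
grip_width: 0.0004
[0.54767406 0.1942475  0.0641623 ] 0.06091794764695229 109.99076519323705 110.35242390338495 [ 0.74473927 -0.21135842  0.39986963]
105 [-0.0048 -0.0052  0.    ] 0.5
100 [-0.0097 -0.0058  0.    ] 1.0
95 [-0.0144 -0.0069  0.    ] 1.5
90 [-0.0191 -0.0084  0.    ] 2.0
85 [-0.0236 -0.0103  0.    ] 2.5
80 [-0.0279 -0.0126  0.    ] 3.0
75 [-0.032  -0.0152  0.    ] 3.5
70 [-0.0359 -0.0182  0.    ] 4.0
60 [-0.0427 -0.0252  0.    ] 5.0
50 [-0.0483 -0.0332  0.    ] 6.0
```

```bash
python3 -m handwheel '[{"grip":0,"linear":[-0.005,-0.005,0],"yaw":0.5},{"grip":0,"linear":[-0.0097,-0.006,0],"yaw":1},{"grip":0,"linear":[-0.0144,-0.007,0],"yaw":1.5},{"grip":0,"linear":[-0.019,-0.0085,0],"yaw":2},{"grip":0,"linear":[-0.0236,-0.0103,0],"yaw":2.5},{"grip":0,"linear":[-0.0236,-0.0103,0],"yaw":2.5}]'
python3 - <<'E'
from h import *
s=bot.get_obs();M=Rotation.from_quat(s['eef_rot']).as_matrix();p=s['ee_pos'];c=np.array([.5685,.137])
r=p[:2]-c;print(p,np.hypot(*r),np.degrees(np.arctan2(r[1],r[0])),np.degrees(np.arctan2(M[1,1],M[0,1])),s['contact_force'])
for th in(80,75,70,66,60,55,50):
    a=np.radians(th);t=np.array([*(c+.056*np.array([np.cos(a),np.sin(a)])),p[2]]);print(th,(M.T@(t-p)).round(4),(85-th)/10)
q,_=snap('top','t2');cv2.imwrite('pics/t2c.png',cv2.resize(q[150:250,150:250],(400,400),interpolation=3)[:,:,::-1])
E
```

```text
t: 3.58
ee_pos: [0.5737, 0.1928, 0.0644]
eef_rot: [0.04, 0.999, -0.0, 0.0]
contact_force: [0.0, 0.1, 0.3]
grip_width: 0.0001
[0.57369874 0.19280961 0.06436437] 0.05605121977707838 84.67817759109192 85.37933415872351 [0.01566218 0.10751216 0.27167154]
80 [-0.0046 -0.0003  0.    ] 0.5
75 [-0.0094 -0.001   0.    ] 1.0
70 [-0.0142 -0.0021  0.    ] 1.5
66 [-0.0179 -0.0032  0.    ] 1.9
60 [-0.0233 -0.0055  0.    ] 2.5
55 [-0.0276 -0.0077  0.    ] 3.0
50 [-0.0317 -0.0104  0.    ] 3.5
```

View pics/t2c.png

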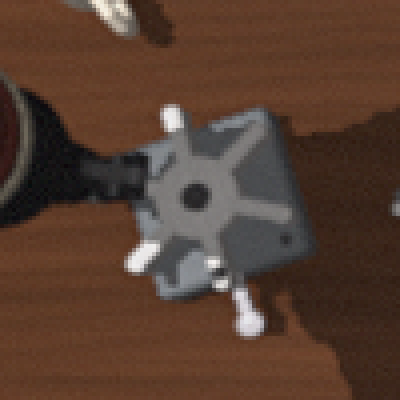

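The picture shows lobes at (172,115) and (143,257), apparently unturned, with the finger at (130,175) where the 80° lobe should be. I need to see whether the stud moved and how high the fingertip really is.

```bash
python3 - <<'E'
from h import *
q,_=snap('scene','s3');a=q[180:290,380:480]
b=cv2.imread('pics/scene0.png')[180:290,380:480,::-1]
g=lambda x:np.clip(255*(cv2.resize(x,(400,440),interpolation=3)/255.)**.6,0,255).astype(np.uint8)
cv2.imwrite('pics/s3c.png',np.hstack([g(b),g(a)])[:,:,::-1])
E
```

```text
(no output)
```

View pics/s3c.png

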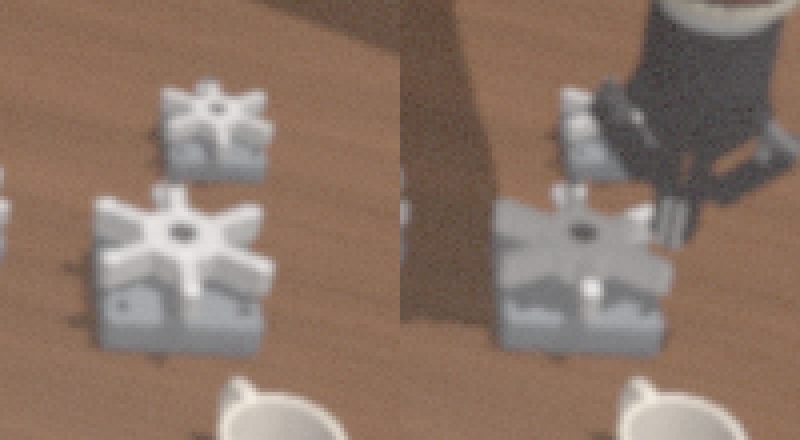

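```bash
python3 - <<'E'
from h import *
def proj(n,p):
    c=bot.get_calibration(n);R=Rotation.from_quat(c['rotation']).as_matrix()
    x=np.array(c['camera_matrix'])@(R.T@(np.array(p)-c['origin']));return x[:2]/x[2]
s=bot.get_obs();e=s['ee_pos'];print(e)
tip=e-[0,0,.017]
for n,o,k in(('scene',(380,180),4),('top',(150,150),4)):
    f=lambda p:((proj(n,p)-o)*k).round(0)
    print(n,'tip',f(tip),'tcp',f(e),'ctr',f([.5685,.137,.06]))
    for a in(20,80,140,-160):
        t=np.radians(a);print(a,f([.5685+.06*np.cos(t),.137+.06*np.sin(t),.06]))
E
```

```text
[0.57322448 0.19288442 0.06424915]
scene tip [259. 273.] tcp [264. 252.] ctr [176. 230.]
20 [187. 292.]
80 [266. 264.]
140 [252. 203.]
-160 [166. 172.]
top tip [115. 192.] tcp [104. 189.] ctr [197. 198.]
20 [168. 107.]
80 [102. 181.]
140 [131. 273.]
-160 [227. 290.]
```

```bash
python3 - <<'E'
from h import *
c={n:bot.get_calibration(n) for n in('scene','top')}
def cloud(n,f):
    d=np.load(f'pics/{f}.npy');K=np.array(c[n]['camera_matrix']);R=Rotation.from_quat(c[n]['rotation']).as_matrix()
    v,u=np.mgrid[:400,:640];return c[n]['origin']+np.stack([(u-K[0,2])/K[0,0]*d,(v-K[1,2])/K[1,1]*d,d],-1)@R.T
W=cloud('scene','s3')
for v in range(222,252,2):print(v,[tuple((1000*W[v,u]).round().astype(int)) for u in range(442,454,2)])
W=cloud('top','t2');print('top z')
for v in range(184,206,2):print(v,[tuple((1000*W[v,u]).round().astype(int)) for u in range(172,192,2)])
E
```

```text
222 [(np.int64(577), np.int64(175), np.int64(127)), (np.int64(582), np.int64(180), np.int64(132)), (np.int64(584), np.int64(185), np.int64(135)), (np.int64(588), np.int64(190), np.int64(140)), (np.int64(563), np.int64(192), np.int64(123)), (np.int64(592), np.int64(199), np.int64(145))]
224 [(np.int64(581), np.int64(176), np.int64(125)), (np.int64(587), np.int64(181), np.int64(130)), (np.int64(583), np.int64(186), np.int64(129)), (np.int64(587), np.int64(190), np.int64(134)), (np.int64(568), np.int64(193), np.int64(121)), (np.int64(586), np.int64(199), np.int64(136))]
226 [(np.int64(424), np.int64(161), np.int64(0)), (np.int64(584), np.int64(182), np.int64(122)), (np.int64(582), np.int64(186), np.int64(123)), (np.int64(582), np.int64(191), np.int64(124)), (np.int64(568), np.int64(194), np.int64(115)), (np.int64(583), np.int64(200), np.int64(127))]
228 [(np.int64(433), np.int64(163), np.int64(0)), (np.int64(583), np.int64(183), np.int64(116)), (np.int64(585), np.int64(187), np.int64(118)), (np.int64(580), np.int64(192), np.int64(116)), (np.int64(583), np.int64(196), np.int64(120)), (np
[... 7584 characters left out ...]
t64(-2)), (np.int64(568), np.int64(202), np.int64(1)), (np.int64(566), np.int64(187), np.int64(26)), (np.int64(565), np.int64(181), np.int64(29)), (np.int64(565), np.int64(175), np.int64(31)), (np.int64(562), np.int64(159), np.int64(61))]
204 [(np.int64(563), np.int64(228), np.int64(0)), (np.int64(563), np.int64(224), np.int64(-2)), (np.int64(563), np.int64(218), np.int64(-1)), (np.int64(563), np.int64(213), np.int64(-1)), (np.int64(563), np.int64(207), np.int64(0)), (np.int64(563), np.int64(202), np.int64(0)), (np.int64(561), np.int64(187), np.int64(25)), (np.int64(560), np.int64(180), np.int64(31)), (np.int64(561), np.int64(177), np.int64(25)), (np.int64(557), np.int64(160), np.int64(59))]
```

The depth shows the real fingertip bottom at z≈0.080 while the TCP reads 0.064. So the tips sit about 16 mm above the reported TCP, not 17 mm below it as stated, and the finger passed over the lobe without touching it. x and y agree with the reading. I'll go back to 110° and then descend about 32 mm more.

```bash
python3 -m handwheel '[{"grip":0,"linear":[0.008,-0.001,0],"yaw":-1},{"grip":0,"linear":[0.016,-0.003,0],"yaw":-2},{"grip":0,"linear":[0.0244,-0.004,0],"yaw":-2.5},{"grip":0,"linear":[0.0244,-0.004,0],"yaw":-2.5},{"grip":0,"linear":[0.0244,-0.004,0],"yaw":-2.5}]'
python3 -m handwheel '[{"grip":0,"linear":[0,0,0.005],"yaw":0},{"grip":0,"linear":[0,0,0.010],"yaw":0},{"grip":0,"linear":[0,0,0.015],"yaw":0},{"grip":0,"linear":[0,0,0.020],"yaw":0},{"grip":0,"linear":[0,0,0.025],"yaw":0},{"grip":0,"linear":[0,0,0.025],"yaw":0}]'
python3 - <<'E'
from h import *
s=bot.get_obs();M=Rotation.from_quat(s['eef_rot']).as_matrix();p=s['ee_pos'];c=np.array([.5685,.137])
r=p[:2]-c;print(p,np.hypot(*r),np.degrees(np.arctan2(r[1],r[0])),np.degrees(np.arctan2(M[1,1],M[0,1])),s['contact_force'])
q,d=snap('scene','s4')
g=lambda x:np.clip(255*(cv2.resize(x,(500,550),interpolation=3)/255.)**.6,0,255).astype(np.uint8)
cv2.imwrite('pics/s4c.png',g(q[180:290,380:480])[:,:,::-1])
k=bot.get_calibration('scene');K=np.array(k['camera_matrix']);R=Rotation.from_quat(k['rotation']).as_matrix()
v,u=np.mgrid[:400,:640];W=k['origin']+np.stack([(u-K[0,2])/K[0,0]*d,(v-K[1,2])/K[1,1]*d,d],-1)@R.T
m=(abs(W[...,0]-p[0])<.02)&(abs(W[...,1]-p[1])<.018)&(W[...,2]>.035);print('tip z',np.sort(W[m][:,2])[:8].round(3))
E
```

```text
t: 4.3
ee_pos: [0.5489, 0.1908, 0.0643]
eef_rot: [-0.176, 0.984, 0.0, 0.0]
contact_force: [-0.7, 0.1, -0.4]
grip_width: 0.0002
t: 5.05
ee_pos: [0.5484, 0.1907, 0.0386]
eef_rot: [-0.177, 0.984, -0.0, -0.0]
contact_force: [-0.2, 0.8, -0.2]
grip_width: 0.0
[0.54835153 0.19068171 0.03860817] 0.05733835673488325 110.5727300621312 110.35477501792636 [-0.19234468  0.78310325 -0.20637944]
tip z [0.042 0.043 0.043 0.046 0.047 0.047 0.048 0.048]
```

View pics/s4c.png

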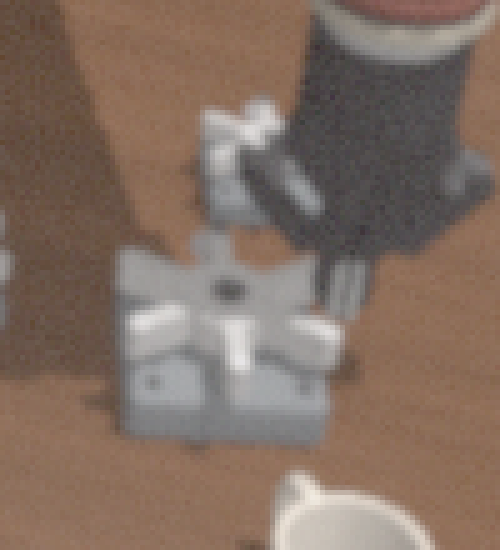

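The finger (345,290) now stands in the gap between two lobes. I'll go 6 mm lower, then push slowly along the arc to 85°.

```bash
python3 -m handwheel '[{"grip":0,"linear":[0,0,0.003],"yaw":0},{"grip":0,"linear":[0,0,0.006],"yaw":0},{"grip":0,"linear":[0,0,0.006],"yaw":0}]'
python3 -m handwheel '[{"grip":0,"linear":[-0.0024,-0.001,0],"yaw":0.25},{"grip":0,"linear":[-0.0048,-0.0015,0],"yaw":0.5},{"grip":0,"linear":[-0.0072,-0.002,0],"yaw":0.75},{"grip":0,"linear":[-0.0097,-0.0022,0],"yaw":1},{"grip":0,"linear":[-0.012,-0.0028,0],"yaw":1.25},{"grip":0,"linear":[-0.0144,-0.0033,0],"yaw":1.5},{"grip":0,"linear":[-0.0168,-0.004,0],"yaw":1.75},{"grip":0,"linear":[-0.0191,-0.0047,0],"yaw":2},{"grip":0,"linear":[-0.0236,-0.0066,0],"yaw":2.5},{"grip":0,"linear":[-0.0236,-0.0066,0],"yaw":2.5}]'
python3 - <<'E'
from h import *
s=bot.get_obs();M=Rotation.from_quat(s['eef_rot']).as_matrix();p=s['ee_pos'];c=np.array([.5685,.137])
r=p[:2]-c;print(p,np.hypot(*r),np.degrees(np.arctan2(r[1],r[0])),np.degrees(np.arctan2(M[1,1],M[0,1])),s['contact_force'])
for th in(80,75,70,66,60,55,50):
    a=np.radians(th);t=np.array([*(c+.056*np.array([np.cos(a),np.sin(a)])),p[2]]);print(th,(M.T@(t-p)).round(4),(85-th)/10)
q,d=snap('scene','s5')
g=lambda x:np.clip(255*(cv2.resize(x,(500,550),interpolation=3)/255.)**.6,0,255).astype(np.uint8)
cv2.imwrite('pics/s5c.png',g(q[180:290,380:480])[:,:,::-1])
E
```

```text
t: 5.48
ee_pos: [0.5485, 0.1907, 0.0328]
eef_rot: [-0.177, 0.984, -0.0, -0.0]
contact_force: [-0.5, -0.4, -0.4]
grip_width: 0.0
t: 6.72
ee_pos: [0.573, 0.1929, 0.033]
eef_rot: [0.04, 0.999, -0.0, -0.0]
contact_force: [-1.6, 0.5, 1.1]
grip_width: -0.0001
[0.57296447 0.19290808 0.03304142] 0.05608604777164358 85.4344064126982 85.39108817838294 [-1.64148457  0.50391535  1.11673765]
80 [-0.0053 -0.0003 -0.    ] 0.5
75 [-0.0101 -0.001  -0.    ] 1.0
70 [-0.0149 -0.0021 -0.    ] 1.5
66 [-0.0186 -0.0033 -0.    ] 1.9
60 [-0.0241 -0.0055 -0.    ] 2.5
55 [-0.0284 -0.0078 -0.    ] 3.0
50 [-0.0325 -0.0104 -0.    ] 3.5
```

View pics/s5c.png

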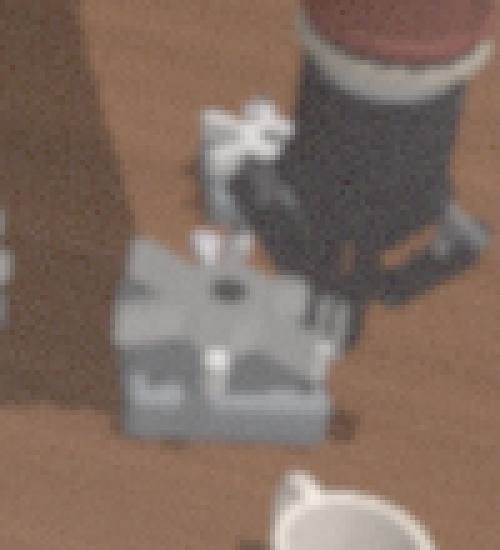

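The wheel is turning with the finger: the front lobes have shifted left and the force is about 1.6 N. I'll continue past half a click and follow to about 52°, which lies mid-gap after the click.

```bash
python3 -m handwheel '[{"grip":0,"linear":[-0.0027,-0.0002,0],"yaw":0.25},{"grip":0,"linear":[-0.0053,-0.0003,0],"yaw":0.5},{"grip":0,"linear":[-0.0077,-0.0006,0],"yaw":0.75},{"grip":0,"linear":[-0.0101,-0.001,0],"yaw":1},{"grip":0,"linear":[-0.0125,-0.0015,0],"yaw":1.25},{"grip":0,"linear":[-0.0149,-0.0021,0],"yaw":1.5},{"grip":0,"linear":[-0.0186,-0.0033,0],"yaw":1.9},{"grip":0,"linear":[-0.0241,-0.0055,0],"yaw":2.5},{"grip":0,"linear":[-0.031,-0.0094,0],"yaw":3.3},{"grip":0,"linear":[-0.031,-0.0094,0],"yaw":3.3}]'
python3 - <<'E'
from h import *
q,d=snap('scene','s6')
g=lambda x:np.clip(255*(cv2.resize(x,(500,550),interpolation=3)/255.)**.6,0,255).astype(np.uint8)
cv2.imwrite('pics/s6c.png',g(q[180:290,380:480])[:,:,::-1])
print(bot.get_obs()['contact_force'])
E
```

```text
t: 8.02
ee_pos: [0.6039, 0.1802, 0.0331]
eef_rot: [0.323, 0.946, -0.0, 0.0]
contact_force: [0.1, -0.2, -0.1]
grip_width: 0.0003
[ 0.20345534  0.2128255  -0.67482561]
```

View pics/s6c.png

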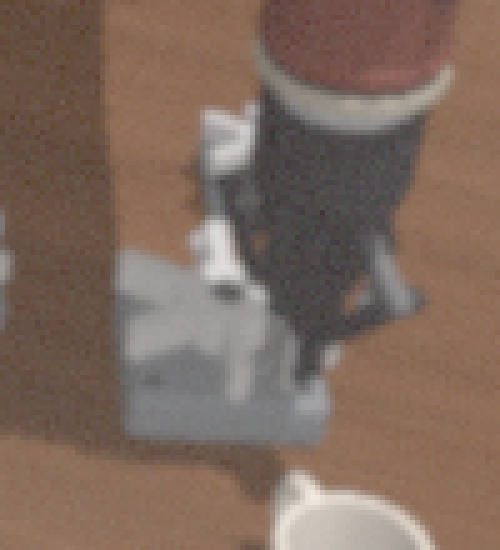

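The wheel has snapped one click on and the finger stands free in the gap (310,370). I'll lift straight up, withdraw and check.

```bash
python3 -m handwheel '[{"grip":0,"linear":[0,0,-0.02],"yaw":0},{"grip":0,"linear":[0,0,-0.06],"yaw":0},{"grip":0,"linear":[0,0,-0.12],"yaw":0},{"grip":0,"linear":[0,0,-0.18],"yaw":0},{"grip":0,"linear":[0.06,0,-0.2],"yaw":0},{"grip":0,"linear":[0.12,0.04,-0.2],"yaw":0},{"grip":0,"linear":[0.17,0.08,-0.2],"yaw":0},{"grip":0,"linear":[0.22,0.12,-0.2],"yaw":0},{"grip":0,"linear":[0.22,0.12,-0.2],"yaw":0},{"grip":0,"linear":[0.22,0.12,-0.2],"yaw":0}]'
python3 - <<'E'
from h import *
q,_=snap('top','t7');b=cv2.imread('pics/top0.png')[:,:,::-1]
g=lambda x:np.clip(255*(x/255.)**.6,0,255).astype(np.uint8)
z=lambda x:cv2.resize(x[165:240,165:240],(320,320),interpolation=3)
cv2.imwrite('pics/t7c.png',g(np.vstack([np.hstack([z(b),z(q)]),cv2.resize(q[50:300,140:640],(640,320))[:,:640][:270]]))[:,:,::-1])
print(bot.get_obs()['contact_force'])
E
```

```text
t: 9.32
ee_pos: [0.502, 0.4108, 0.234]
eef_rot: [0.321, 0.947, 0.0, 0.0]
contact_force: [0.1, -0.7, -0.1]
grip_width: 0.0003
[ 0.46235647 -0.59538632 -0.61005774]
```

View pics/t7c.png

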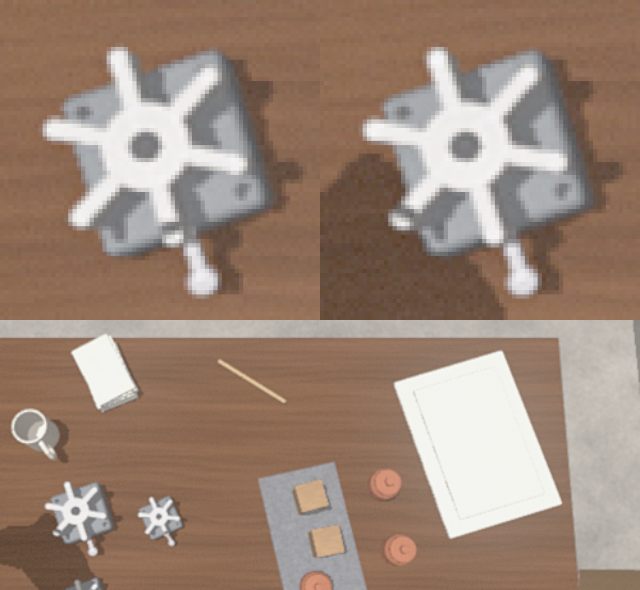

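The stud has moved from the pointer lobe (172,235) to the next lobe clockwise (402,215). That is exactly one click; the wheel is seated in its notch and the jars, boxes and mug look unmoved.

```bash
python3 -c "
from cell import bot
print(bot.close_job())"
```

```text
the job is handed in; nothing more can be done
None
```

I entered 1 on the desk counter and handed the job in at about 9.4 s of the 51 s allowed. Only one round jar stands on the mat; two boxes share it, and the other two jars are on bare table.

- **Push:** I pushed one lobe of the largest wheel clockwise with the shut fingertips, past half a click, and it sprang into the next notch.
- **Last checks:** The final top view shows the stud exactly one lobe clockwise of the pointer and the wheel seated. The arm is clear, with only about 1 N of sensor noise. By eye, the jars in view, the boxes and the mug look unmoved.
- **Force on the wheel:** The highest reading I saw was about 2 N, but I only read it at the end of each move.
- **What disagreed:** The stated fingertip position was wrong. In the depth images the tips stood about 16 mm above the reported TCP height, not 17 mm below it. My first pass therefore went over the lobe without touching it, and I corrected the height before the real push.

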